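# Squeeze the tortilla press, then hold its upper plate open

## Robot

A 7-joint arm with a two-finger parallel gripper is mounted at the origin on the work surface. World frame = base frame: x ahead of the robot, y to its left, z up, the work surface at z = 0. Lengths are in m, angles in rad, forces in N, time in s.
With the tool pointing down it reaches from about 0.4 to 0.85 m from the base axis. Payload 10.4 kg.
Tool frame: the origin (TCP) lies midway between the tips of the shut fingers; the grasp point (between the pads) lies 19 mm behind it; z points along the fingers, x is the direction in which the jaws open and shut, and the axes are right-handed (so a half turn about z gives the same grasp; the last joint's range is limited). The gripper opens to 85 mm and grips with 20 to 120 N. Pads are 22 mm wide; open, the fingers measure 114 mm over their backs; the gripper's body (76 mm by 85 mm) begins 54 mm behind the grasp point. The pads swing forward as they close: fully open they stand 13 mm farther back than shut.
Start: joints at [-1.265, 0.332, -0.065, 1.46, 0.022, 1.35, -0.088], TCP at [0.202, 0.592, 0.231] pointing down, gripper open.
Joint ranges: [-2.6, 2.6], [-0.5, 2.12], [-1.47, 1.34], [0.16, 2.42], [-1.27, 4.41], [0.06, 2.06], [-2.6, 2.6]. Speed limits (rad/s): [2.22, 2.22, 2.79, 2.79, 3.14, 3.14, 3.14].

## Interface

Orientations are given as a unit quaternion [x, y, z, w].
In Python, from workcell import monitor, eyes, ticket, models gives the robot as it stands.
- The arm moves only by the tool servo_tool, never from a script. Its argument "motion" is a list of rows, each a list of 7 numbers: the opening, from 0 (shut) to 1 (fully open), then the shift along the tool's x, y, z in m, then the turn, a rotation vector about the tool's x, y, z in degrees. In form: [[fingers, tx, ty, tz, rx, ry, rz], ...]. A call has 1 to 20 rows; each row is the pose to reach, as a shift and turn from the pose commanded when the call began, along the tool's axes at that moment; what a row does not reach only later rows make up. A row lasts 1/8 s, in which the tool goes at most 62.5 mm and 10.7 degrees, less where a joint would pass 70% of its speed; a pose out of reach is approached as far as the arm can. A call with a gripper value outside its range is refused whole. The fingers move at their own pace and stop on an object; "grip_force" is the grip in N (left out, the last holds). Time passes only in rows, so rows that repeat a pose let the fingers close. It gives the time, the measured TCP pose, the force and the opening at its end, in the units of the state.
- monitor.get_obs(): the state, without advancing time (a new reading comes with each control period).
- eyes.camera(name): name is "scene" or "top" or "wrist"; returns (picture, depth): 420x560x3 uint8, blue, green, red; 420x560 float32, m along the optical axis (not along the pixel's ray), 0 where there is no reading.
- eyes.camera_info(name): a dict with "intrinsics" (3x3 intrinsics, pixels), "k1" (the pictures are not rectified: a ray, as slopes to the right and down, at radius r is drawn at 1 + k1 r^2 times it, then the intrinsics apply), "extrinsics" (4x4, takes a point from world to camera coordinates); the wrist camera has in their place "tool_from_camera" (4x4, takes a point from camera to tool coordinates, whose origin is the TCP and whose axes are the tool frame's). Camera axes: x right, y down, z forward; pixel columns grow to the right and rows downward; lengths in m; the calibration is good to about 2 mm. A picture is of the moment at which its call begins: read the wrist's pose just before it. camera_info takes no time and is no camera call.
- ticket.hand_in(): hands the job in, once; it reports no verdict.
Trained networks look in the newest picture that a camera, given by its name, has taken for a name from the list of things; names that differ only in an ending like _2 or _b are one class to them, and where a whole thing is asked for, a point or a joint stands for the part that bears it (a point fixed in the world has none). Each returns a list of dicts, best first, with "confidence" (0 to 1); they miss things now and then, are a little off and sometimes report something else, mostly with a low value. They report only what shows in the picture. A call takes as long as a camera call.
- models.boxes_of(camera, thing): "point" ([x, y, z] in m, in the coordinates of the camera as it stood for that picture, good to about 4 mm: the middle of the surface that is visible of it).
The state is a dict: "clock": time; "joint_pos": joint angles; "joint_velocities": joint speeds; "tau": joint torques, N m; "position": TCP position; "ee_rot": TCP orientation; "ft_force": force on the tool from outside, world axes, zero at the start; "torque": the same for the moment, N m; "grip_width": opening from 0.0 (shut) to 1.0 (fully open).
Only numpy, scipy, OpenCV 4.12 (cv2) and the standard library are available. Lean on these libraries where they do the work, as an engineer would, in place of code of your own. Each camera call takes 0.05 s, during which the arm holds its last target. There are 200 camera calls.

## Task

The iron tortilla press stands shut: give it one squeeze by pushing the spring lever at its right side all the way down to its stop, and let the lever spring back up. Then lift the upper plate by its bar handle and hold it open at about 60 degrees from shut, never past upright, so that I can scrape down the lower plate; finish while still holding the handle at that angle, because the plate would fall shut. Do not disturb the mug, the jar or the scoop.

Things in the scene. Friction and masses are not known exactly. Their poses are not given: they have to be found in the camera images.
- press: fixed dark cast-iron tortilla press: two round plates 184 mm across, one on the other. Origin on the counter under the plates' centre; x points from bar handle to hinge (away from the robot, give or take its yaw), y to its left, z up. Lower plate's top 40 mm above the counter, shut upper plate with ribs 63 mm. Nothing stands in front of the plates under the bar handle
- plate_hinge (a point): middle of the upper plate's hinge axis, 105 mm behind the press's centre (press +x) and 48 mm above the counter. The axis is level and runs along the press's y
- plate (a joint): opening angle of the upper plate (rad): 0 shut, 1.047 = 60 degrees, grows as the handle side rises; upright at 1.571, stop at 1.9. Nothing holds it up: it falls shut from any angle below upright. Plate and handle weigh 0.6 to 1 kg; 3 to 5 N straight up at the bar carries it
- handle: bar handle of the upper plate: round wooden sleeve 16 mm thick, 90 mm long, that turns freely on a rod parallel to the hinge axis and 250 mm from it. Origin: the sleeve's middle, on its centre line, 48 mm above the counter when shut; y along the bar. Two arms (94 mm apart inside) join it to the plate, whose edge is 53 mm from the bar's centre line: an open window for a finger
- lever (a joint): spring lever at the press's right side (press -y), rad: 0 up (at rest, rising 23 degrees towards the robot), 0.40 fully down on its stop (level). A spring drives it back up: about 3 N at the pad to start it, about 8 N to reach the stop
- lever_pad (a point): middle of the top face of the lever's flat ridged pad, 50 mm long (press x) by 45 mm wide, at the lever's near end, 160 mm from its pivot (the pivot is 60 mm behind, 140 mm right of the press's centre, 40 mm up). At rest this point is about 107 mm above the counter; fully down 45 mm, and 15 mm further to press -x
- mug: bystander: white enamel mug, 80 mm across and 80 mm high, to the left of the press; origin under its centre
- jar: bystander: squat glass jar with a red screw lid, 90 mm across and 90 mm high, to the left of the press, beside the mug; origin under its centre
- scoop: bystander: blue plastic scoop, about 195 mm long, 65 mm wide and 40 mm high, to the right of the lever; origin under it, near the middle, x from its handle to its pan

How it is judged:
By the outcome, as a careful person would: the job done as asked, in the order asked, and still so for the second after the job is handed in, while the arm keeps its last pose, push and grip.
It also fails if it takes over 51 s, if anything falls off the work surface, if the arm or the gripper's body presses on something with over 40 N, if the wrist force passes 120 N, or if a joint passes its speed limit or range.

## Working session

There is one attempt and no reset: what is moved stays moved. The work goes in short steps, Python scripts to look and compute and a tool call to move; the robot and the scene stay as the last step left them, time stands still between calls to the robot, and variables do not carry over. Pictures are saved under pics/ and viewed, about 8 in all and at most 12, crops included, and the job is handed in when it is done.

Besides the shell and the picture viewer there is one more tool, called after "Request:" as name(argument=value, ...), one argument or row to a line, values as JSON. servo_tool: Moves the arm, as the interface text tells. Its arguments: {"type":"object","properties":{"motion":{"type":"array"},"grip_force":{"type":"number"}},"required":["motion"]}

```bash
mkdir -p pics; cat > h.py <<'E'
import numpy as np, cv2
from scipy.spatial.transform import Rotation as R
from workcell import monitor, eyes, ticket, models
def T_of(o):
    T=np.eye(4);T[:3,:3]=R.from_quat(o["ee_rot"]).as_matrix();T[:3,3]=o["position"];return T
def w_from_c(name,o=None):
    i=eyes.camera_info(name)
    return T_of(o)@np.array(i["tool_from_camera"]) if name=="wrist" else np.linalg.inv(np.array(i["extrinsics"]))
def pix2w(name,u,v,d,W):
    i=eyes.camera_info(name);K=np.array(i["intrinsics"],float)
    p=cv2.undistortPoints(np.array([[[u,v]]],float),K,np.array([i["k1"],0,0,0,0],float))[0,0]
    return (W@np.array([p[0]*d,p[1]*d,d,1]))[:3]
E
python3 - <<'E'
from h import *
o=monitor.get_obs();print({k:np.round(v,3) for k,v in o.items()})
for c in ("scene","top"):
    im,d=eyes.camera(c);cv2.imwrite(f"pics/{c}0.png",im);np.save(f"pics/{c}0.npy",d);W=w_from_c(c)
    for t in ("press","handle","lever","lever_pad","plate_hinge","mug","jar","scoop"):
        print(c,t,[(np.round((W@np.r_[r["point"],1])[:3],3),round(r["confidence"],2)) for r in models.boxes_of(c,t)[:2]])
print(monitor.get_obs()["clock"])
E
```

```text
{'clock': np.float64(0.0), 'joint_pos': array([-1.265,  0.333, -0.065,  1.461,  0.022,  1.35 , -0.088]), 'joint_velocities': array([ 0.001, -0.001,  0.001,  0.002, -0.   ,  0.   ,  0.   ]), 'tau': array([ 2.0000e-03, -6.2546e+01,  5.0000e-02, -3.9159e+01,  1.6000e-02,
        1.0000e-02,  0.0000e+00]), 'position': array([0.202, 0.591, 0.231]), 'ee_rot': array([ 0.813,  0.582, -0.001,  0.   ]), 'ft_force': array([0.653, 0.392, 0.46 ]), 'torque': array([-0.023, -0.083,  0.038]), 'grip_width': np.float64(1.001)}
scene press [(array([0.607, 0.027, 0.051]), 0.56)]
scene handle [(array([0.449, 0.036, 0.05 ]), 0.76)]
scene lever [(array([ 0.547, -0.089,  0.093]), 0.85)]
scene lever_pad [(array([ 0.552, -0.085,  0.095]), 0.71), (array([0.467, 0.198, 0.079]), 0.63)]
scene plate_hinge [(array([0.609, 0.033, 0.049]), 0.59)]
scene mug [(array([0.597, 0.221, 0.045]), 0.62)]
scene jar [(array([0.468, 0.201, 0.078]), 0.67)]
scene scoop [(array([ 0.54 , -0.219,  0.018]), 0.63)]
top press [(array([0.588, 0.038, 0.051]), 0.82)]
top handle [(array([0.447, 0.036, 0.051]), 0.63)]
top lever [(array([ 0.536, -0.09 ,  0.099]), 0.84)]
top lever_pad [(array([ 0.544, -0.091,  0.102]), 0.7)]
top plate_hinge [(array([0.585, 0.035, 0.055]), 0.66)]
top mug [(array([0.598, 0.226, 0.027]), 0.9)]
top jar [(array([0.448, 0.195, 0.089]), 0.64)]
top scoop [(array([ 0.543, -0.226,  0.017]), 0.73)]
0.9
```

View pics/top0.png

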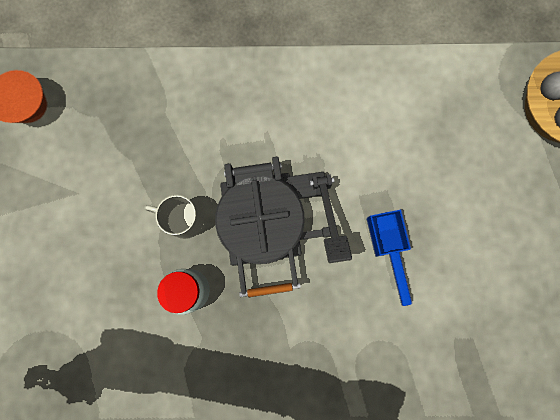

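View pics/scene0.png

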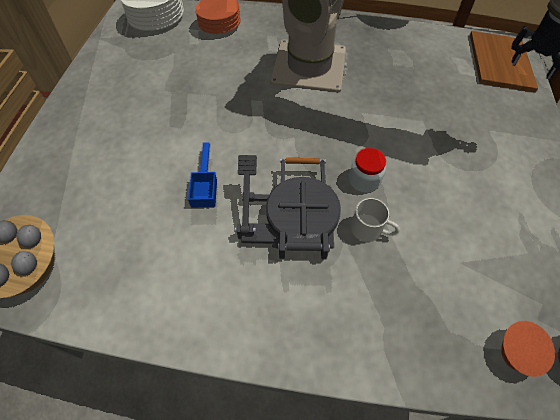

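The top view shows the press yawed slightly. The bar handle runs from about (243,295) to (298,287), the pad is near (339,248), and the mug and jar are on the left. The scoop is right of the lever at (390,230)–(407,303). Next I'll measure the bar line and pad.

```bash
python3 - <<'E'
from h import *
for c,roi,padroi in (("top",(235,305,275,305),(326,352,234,264)),("scene",(280,326,154,168),(238,258,153,177))):
    im=cv2.imread(f"pics/{c}0.png");d=np.load(f"pics/{c}0.npy");W=w_from_c(c)
    u0,u1,v0,v1=roi
    b=im.astype(int)
    P=np.array([pix2w(c,u,v,d[v,u],W) for v in range(v0,v1) for u in range(u0,u1) if b[v,u,2]-b[v,u,0]>50 and d[v,u]>0])
    P=P[P[:,2]>.03]
    m=P.mean(0);w=np.linalg.svd(P[:,:2]-m[:2])[2][0];w=w*np.sign(w[1])
    s=(P[:,:2]-m[:2])@w
    print(c,"bar",m.round(4),"zmax",P[:,2].max().round(4),"mid",(m[:2]+w*(s.max()+s.min())/2).round(4),"len",np.ptp(s).round(4),"yaw",np.degrees(np.arctan2(-w[0],w[1])).round(2))
    u0,u1,v0,v1=padroi
    P=np.array([pix2w(c,u,v,d[v,u],W) for v in range(v0,v1) for u in range(u0,u1) if d[v,u]>0 and b[v,u].max()<110])
    P=P[P[:,2]>.07];print("pad",len(P),P.mean(0).round(4),P.min(0).round(3),P.max(0).round(3))
    H=[0.447,.036,.048]
th=np.radians(8)
E
```

```text
top bar [0.4459 0.033  0.0524] zmax 0.057 mid [0.4459 0.0328] len 0.0892 yaw 7.8
pad 600 [ 0.5227 -0.0976  0.1059] [ 0.497 -0.122  0.086] [ 0.552 -0.076  0.117]
scene bar [0.4476 0.0359 0.0545] zmax 0.0593 mid [0.4479 0.0339] len 0.0874 yaw 7.79
pad 378 [ 0.5258 -0.0965  0.1069] [ 0.499 -0.122  0.092] [ 0.552 -0.073  0.119]
```

```bash
cat >> h.py <<'E'
yaw=np.radians(7.8);ex=np.array([np.cos(yaw),np.sin(yaw),0]);ey=np.array([-ex[1],ex[0],0])
Rt=np.c_[ex,-ey,[0,0,-1]]  # tool down, x along press x
def row(p,Rm=Rt,T=None):
    T=T_of(monitor.get_obs()) if T is None else T
    return np.r_[(T[:3,:3].T@(np.array(p)-T[:3,3])).round(4),np.degrees(R.from_matrix(T[:3,:3].T@Rm).as_rotvec()).round(2)]
H=np.array([.447,.0335,.048])
pad=lambda a:H+.145*ex+.06*ex-.14*ey-[0,0,.008]+ np.array([0,0,0])
E
python3 - <<'E'
from h import *
print(row([.527,-.096,.231]))
print(row([.527,-.096,.15]))
E
```

```text
[-5.458e-01  5.298e-01  3.000e-04 -1.000e-02 -1.000e-02  6.336e+01]
[-5.458e-01  5.298e-01  8.130e-02 -1.000e-02 -1.000e-02  6.336e+01]
```

Request:
servo_tool(
  motion=[
    [0, -0.546, 0.53, 0, 0, 0, 63.4],
    [0, -0.546, 0.53, 0, 0, 0, 63.4],
    [0, -0.546, 0.53, 0, 0, 0, 63.4],
    [0, -0.546, 0.53, 0, 0, 0, 63.4],
    [0, -0.546, 0.53, 0, 0, 0, 63.4],
    [0, -0.546, 0.53, 0, 0, 0, 63.4],
    [0, -0.546, 0.53, 0, 0, 0, 63.4],
    [0, -0.546, 0.53, 0, 0, 0, 63.4],
    [0, -0.546, 0.53, 0, 0, 0, 63.4],
    [0, -0.546, 0.53, 0, 0, 0, 63.4],
    [0, -0.546, 0.53, 0, 0, 0, 63.4],
    [0, -0.546, 0.53, 0, 0, 0, 63.4],
    [0, -0.546, 0.53, 0, 0, 0, 63.4],
    [0, -0.546, 0.53, 0, 0, 0, 63.4],
    [0, -0.546, 0.53, 0, 0, 0, 63.4],
    [0, -0.546, 0.53, 0.05, 0, 0, 63.4],
    [0, -0.546, 0.53, 0.08, 0, 0, 63.4],
    [0, -0.546, 0.53, 0.08, 0, 0, 63.4],
  ],
  grip_force=40,
)

```text
clock: 3.15
position: [0.5257, -0.0946, 0.1498]
ee_rot: [0.998, 0.069, -0.002, -0.0]
ft_force: [-0.2, 0.8, 0.6]
grip_width: 0.005
```

```bash
python3 - <<'E'
from h import *
o=monitor.get_obs();im,d=eyes.camera("wrist");W=w_from_c("wrist",o);cv2.imwrite("pics/w1.png",im);np.save("pics/w1.npy",d)
for t in ("lever_pad","handle"):
    print(t,[(np.round((W@np.r_[r["point"],1])[:3],3),round(r["confidence"],2)) for r in models.boxes_of("wrist",t)[:2]])
print(o["clock"],o["grip_width"],np.array(o["ft_force"]).round(2))
# down positions
for z in (.107,.045,.041):print(z,row([.527,-.096,z]) if z>.1 else row([.512,-.098,z]))
i=eyes.camera_info("wrist");Wi=np.linalg.inv(W)
E
```

```text
lever_pad [(array([ 0.538, -0.089,  0.1  ]), 0.62)]
handle [(array([0.446, 0.022, 0.053]), 0.61)]
3.15 0.004668259013445321 [-0.18  0.76  0.61]
0.107 [-1.10e-03  1.00e-04  4.59e-02 -1.00e-02 -1.30e-01  2.00e-02]
0.045 [-1.630e-02  1.000e-04  1.079e-01 -1.000e-02 -1.300e-01  2.000e-02]
0.041 [-1.630e-02  1.000e-04  1.119e-01 -1.000e-02 -1.300e-01  2.000e-02]
```

View pics/w1.png

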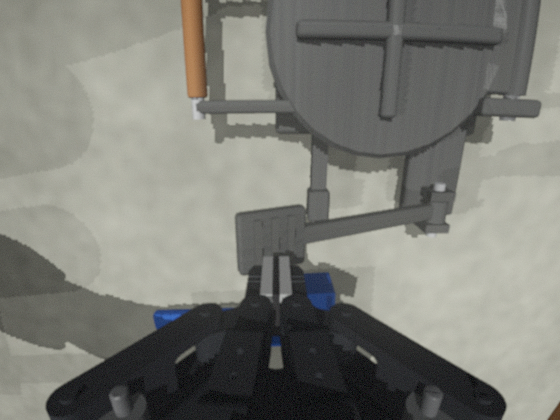

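The shut fingertips at about (277,260) hang over the pad, which spans (236–306, 208–272). I'll press along the arc.

Request:
servo_tool(
  motion=[
    [0, 0, 0, 0.02, 0, 0, 0],
    [0, 0, 0, 0.04, 0, 0, 0],
    [0, -0.003, 0, 0.05, 0, 0, 0],
    [0, -0.006, 0, 0.06, 0, 0, 0],
    [0, -0.009, 0, 0.07, 0, 0, 0],
    [0, -0.011, 0, 0.08, 0, 0, 0],
    [0, -0.013, 0, 0.09, 0, 0, 0],
    [0, -0.015, 0, 0.1, 0, 0, 0],
    [0, -0.015, 0, 0.106, 0, 0, 0],
    [0, -0.015, 0, 0.106, 0, 0, 0],
    [0, -0.015, 0, 0.106, 0, 0, 0],
  ],
)

```text
clock: 4.68
position: [0.5132, -0.0982, 0.0458]
ee_rot: [0.998, 0.068, 0.001, -0.0]
ft_force: [-0.3, 1.1, 8.0]
grip_width: -0.001
```

Request:
servo_tool(
  motion=[
    [0, 0, 0, 0.003, 0, 0, 0],
    [0, 0, 0, 0.006, 0, 0, 0],
    [0, 0, 0, 0.006, 0, 0, 0],
    [0, 0, 0, 0.006, 0, 0, 0],
  ],
)

```text
clock: 5.18
position: [0.5134, -0.0982, 0.0427]
ee_rot: [0.998, 0.067, 0.001, -0.001]
ft_force: [-18.3, 5.3, 51.7]
grip_width: 0.002
```

Force jumped from 8 to 52 N, so the lever is on its stop. Now I'll release it along the arc.

Request:
servo_tool(
  motion=[
    [0, 0, 0, -0.006, 0, 0, 0],
    [0, 0.003, 0, -0.02, 0, 0, 0],
    [0, 0.007, 0, -0.036, 0, 0, 0],
    [0, 0.011, 0, -0.052, 0, 0, 0],
    [0, 0.015, 0, -0.07, 0, 0, 0],
    [0, 0.015, 0, -0.1, 0, 0, 0],
    [0, 0.015, 0, -0.14, 0, 0, 0],
    [0, 0.015, 0, -0.15, 0, 0, 0],
    [0, 0.015, 0, -0.15, 0, 0, 0],
  ],
)

```text
clock: 6.3
position: [0.5273, -0.0963, 0.1893]
ee_rot: [0.998, 0.068, 0.0, -0.0]
ft_force: [0.4, -0.2, -0.9]
grip_width: 0.002
```

```bash
python3 - <<'E'
from h import *
o=monitor.get_obs();print(np.round(o["position"],4),np.round(o["ft_force"],2))
im,d=eyes.camera("scene");W=w_from_c("scene")
print([pix2w("scene",u,v,d[v,u],W).round(3) for u,v in ((246,158),(246,165),(246,172))])
print(row(H+[0,0,.10-.048]),row(H+[0,0,.029-.048]))
E
```

```text
[ 0.5273 -0.0963  0.1893] [ 0.41 -0.23 -0.94]
[array([ 0.51 , -0.101,  0.113]), array([ 0.525, -0.099,  0.105]), array([ 0.544, -0.095,  0.101])]
[-0.0615 -0.1393  0.0885 -0.02    0.03   -0.03  ] [-0.0614 -0.1392  0.1595 -0.02    0.03   -0.03  ]
```

The lever is back up, with the pad at z≈0.105. Next is moving over the handle with the jaw at 0.4.

Request:
servo_tool(
  motion=[
    [0.4, -0.062, -0.139, 0, 0, 0, 0],
    [0.4, -0.062, -0.139, 0, 0, 0, 0],
    [0.4, -0.062, -0.139, 0, 0, 0, 0],
    [0.4, -0.062, -0.139, 0.05, 0, 0, 0],
    [0.4, -0.062, -0.139, 0.088, 0, 0, 0],
    [0.4, -0.062, -0.139, 0.088, 0, 0, 0],
    [0.4, -0.062, -0.139, 0.088, 0, 0, 0],
  ],
)

```text
clock: 7.22
position: [0.4473, 0.0329, 0.102]
ee_rot: [0.998, 0.068, 0.0, 0.0]
ft_force: [1.1, -0.2, 0.7]
grip_width: 0.399
```

```bash
python3 - <<'E'
from h import *
o=monitor.get_obs();im,d=eyes.camera("wrist");W=w_from_c("wrist",o);cv2.imwrite("pics/w2.png",im)
b=im.astype(int);m=(b[...,2]-b[...,0]>50)&(d>0)
P=np.array([pix2w("wrist",u,v,d[v,u],W) for v,u in zip(*np.nonzero(m))]);P=P[(P[:,2]>.03)&(P[:,2]<.08)]
print(len(P),P.mean(0).round(4),"x in press frame rel TCP",((P-o["position"])@ex).mean().round(4))
print(np.round(o["position"],4),o["grip_width"],row(H+[0,0,.029-.048]))
E
```

```text
2313 [0.4445 0.0387 0.055 ] x in press frame rel TCP -0.002
[0.4473 0.0329 0.102 ] 0.39875238598547036 [-0.0007 -0.0005  0.0734 -0.01   -0.08   -0.05  ]
```

View pics/w2.png

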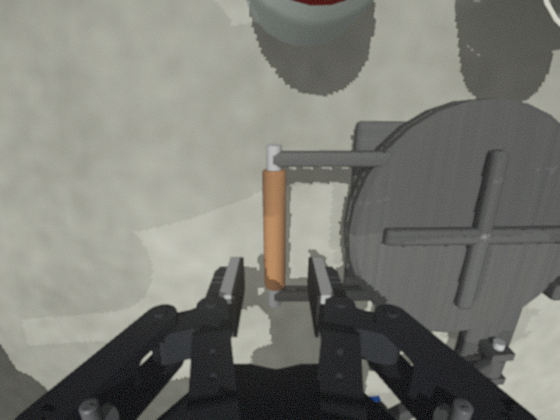

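The bar (column ~274, rows 170–290) lies between the jaws (columns ~230 and ~320). I'll descend and grip.

Request:
servo_tool(
  motion=[
    [0.4, -0.001, 0, 0.03, 0, 0, 0],
    [0.4, -0.001, 0, 0.06, 0, 0, 0],
    [0.4, -0.001, 0, 0.073, 0, 0, 0],
    [0.4, -0.001, 0, 0.073, 0, 0, 0],
    [0, -0.001, 0, 0.073, 0, 0, 0],
    [0, -0.001, 0, 0.073, 0, 0, 0],
    [0, -0.001, 0, 0.073, 0, 0, 0],
    [0, -0.001, 0, 0.073, 0, 0, 0],
    [0, -0.001, 0, 0.073, 0, 0, 0],
    [0, -0.001, 0, 0.073, 0, 0, 0],
  ],
  grip_force=50,
)

```text
clock: 8.52
position: [0.4463, 0.033, 0.0295]
ee_rot: [0.998, 0.068, 0.0, -0.0]
ft_force: [-3.3, -1.6, 6.5]
grip_width: 0.167
```

```bash
python3 - <<'E'
from h import *
o=monitor.get_obs();print(np.round(o["position"],4),o["grip_width"],np.round(o["ft_force"],2))
for a in range(0,61,6):
    a=np.radians(a);print(round(np.degrees(a)),.25*(1-np.cos(a)).round(4),-(.25*np.sin(a)).round(4))
E
```

```text
[0.4463 0.033  0.0295] 0.16714403178418932 [-3.32 -1.58  6.52]
0 0.0 -0.0
6 0.001375 -0.0261
12 0.005475 -0.052
18 0.012225 -0.0773
24 0.021625 -0.1017
30 0.0335 -0.125
36 0.04775 -0.1469
42 0.064225 -0.1673
48 0.082725 -0.1858
54 0.10305 -0.2023
60 0.125 -0.2165
```

Gripped on the 16 mm sleeve. I'll lift along the arc, starting with 12° as a check.

Request:
servo_tool(
  motion=[
    [0, 0, 0, -0.013, 0, 0, 0],
    [0, 0.001, 0, -0.026, 0, 0, 0],
    [0, 0.003, 0, -0.039, 0, 0, 0],
    [0, 0.0055, 0, -0.052, 0, 0, 0],
    [0, 0.0055, 0, -0.052, 0, 0, 0],
  ],
)

```text
clock: 9.15
position: [0.4515, 0.0337, 0.0811]
ee_rot: [0.998, 0.068, 0.0, -0.0]
ft_force: [0.5, 0.1, -3.6]
grip_width: 0.168
```

Clean, with a 3.6 N load. Continuing to 60°.

Request:
servo_tool(
  motion=[
    [0, 0.003, 0, -0.013, 0, 0, 0],
    [0, 0.0067, 0, -0.0253, 0, 0, 0],
    [0, 0.011, 0, -0.038, 0, 0, 0],
    [0, 0.0161, 0, -0.0497, 0, 0, 0],
    [0, 0.022, 0, -0.0615, 0, 0, 0],
    [0, 0.028, 0, -0.073, 0, 0, 0],
    [0, 0.035, 0, -0.0842, 0, 0, 0],
    [0, 0.0423, 0, -0.0949, 0, 0, 0],
    [0, 0.0504, 0, -0.1053, 0, 0, 0],
    [0, 0.0587, 0, -0.1153, 0, 0, 0],
    [0, 0.0678, 0, -0.1248, 0, 0, 0],
    [0, 0.0772, 0, -0.1338, 0, 0, 0],
    [0, 0.0872, 0, -0.1424, 0, 0, 0],
    [0, 0.0976, 0, -0.1503, 0, 0, 0],
    [0, 0.1084, 0, -0.1576, 0, 0, 0],
    [0, 0.1195, 0, -0.1645, 0, 0, 0],
    [0, 0.1195, 0, -0.1645, 0, 0, 0],
    [0, 0.1195, 0, -0.1645, 0, 0, 0],
  ],
)

```text
clock: 11.4
position: [0.5702, 0.0505, 0.2462]
ee_rot: [0.998, 0.068, 0.0, -0.001]
ft_force: [-6.4, 3.1, 5.7]
grip_width: 0.172
```

```bash
python3 - <<'E'
from h import *
o=monitor.get_obs();p=np.array(o["position"]);print(o["clock"],p.round(4),o["grip_width"],np.round(o["ft_force"],2))
hinge=H+.25*ex;g=p+[0,0,.019];v=g-hinge;print("angle",np.degrees(np.arctan2(v[2],-(v@ex))),"r",np.hypot(v[2],v@ex))
for c in ("scene","top"):
    im,d=eyes.camera(c);W=w_from_c(c);cv2.imwrite(f"pics/{c}2.png",im)
    for t in ("handle","mug","jar","scoop","lever_pad"):print(c,t,[((W@np.r_[r["point"],1])[:3].round(3),round(r["confidence"],2)) for r in models.boxes_of(c,t)[:1]])
E
```

```text
11.4 [0.5702 0.0505 0.2462] 0.17163817127665806 [-6.41  3.05  5.69]
angle 59.950447679250146 r 0.2509283247118181
scene handle [(array([0.574, 0.037, 0.268]), 0.59)]
scene mug [(array([0.598, 0.22 , 0.047]), 0.83)]
scene jar [(array([0.467, 0.2  , 0.078]), 0.7)]
scene scoop [(array([ 0.541, -0.219,  0.02 ]), 0.97)]
scene lever_pad [(array([ 0.551, -0.083,  0.094]), 0.96)]
top handle []
top mug []
top jar []
top scoop [(array([ 0.542, -0.227,  0.015]), 0.91)]
top lever_pad [(array([ 0.543, -0.091,  0.102]), 0.58)]
```

View pics/scene2.png

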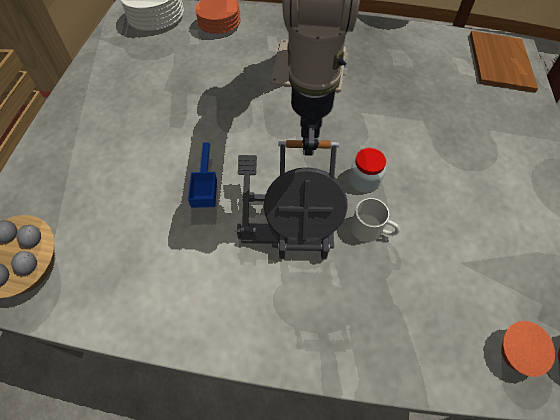

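The scene view shows the jaws holding the bar at about (308,144) with the plate raised. The mug, jar and scoop are unmoved and the lever is up. I'll hold briefly, then hand in.

Request:
servo_tool(
  motion=[
    [0, 0, 0, 0, 0, 0, 0],
    [0, 0, 0, 0, 0, 0, 0],
    [0, 0, 0, 0, 0, 0, 0],
    [0, 0, 0, 0, 0, 0, 0],
  ],
)

```text
clock: 12.5
position: [0.57, 0.0505, 0.2461]
ee_rot: [0.998, 0.068, 0.0, -0.001]
ft_force: [-6.0, 3.2, 6.0]
grip_width: 0.171
```

```bash
python3 - <<'E'
from h import *
o=monitor.get_obs();print(np.round(o["position"],4),o["grip_width"],np.round(o["ft_force"],2));print(ticket.hand_in())
E
```

```text
[0.57   0.0505 0.2461] 0.17147140741349862 [-5.98  3.21  5.96]
the job is handed in; nothing more can be done
None
```

I gave the press one squeeze, then lifted the upper plate by its bar handle. The arm is holding it at about 60° from shut, and the job is handed in.

- **Squeeze:** I pushed the lever down until the force jumped from 8 N to 52 N at a fingertip height of about 43 mm, which I took as the stop. The 52 N was through the shut fingertips; nothing showed the gripper's body touching the lever. Afterwards the pad was back at about 105 mm, its resting height.
- **Plate:** the angle works out at 60.0° from the measured tool position, on a radius of 251 mm (250 mm expected). The camera placed the handle at a height of 268 mm, against 265 mm expected. The grip stayed steady over the last half second.
- **Residual force:** about 9 N remains at the wrist in the final pose, roughly what a millimetre of path error along the arc would leave.
- **Bystanders:** the scene camera finds the mug, jar and scoop within 2 mm of where they started. In the last top view the networks found the scoop but not the handle, mug or jar. I did not look at that picture, so it confirms nothing about those three.

The clock stood at 12.5 s at hand-in, out of the 51 s allowed.

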